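# Centre-punch the knob hole of a new drawer front

## Task

The new drawer front gets a single knob: take the automatic centre punch out of the tool block, set its pin down through the middle bush of the drilling template and press it straight down, gently and steadily, until its hidden spring snaps, and let up as soon as you feel that instead of bearing down on the end stop. Do not fire it anywhere else; then stand the punch back upright in a hole of the tool block and leave everything else alone.

Things in the scene. Friction and masses are not known exactly. Their poses are not given: they have to be found in the camera images.
- punch: automatic centre punch, steel, upright in an outer hole of the tool block: knurled round barrel 21 mm thick, dark cap 23 mm, 105 mm from barrel foot to cap top, about 240 g. Origin: centre of the barrel's foot, +z along the barrel to the cap. Grip it about 65 mm above the foot. Below the foot stands a dark 9.6 mm pin with a 7 mm conical point; it was reground and stands out 24 to 34 mm
- punch_plunger (a joint): travel of the sprung pin into the barrel, m: 0 = out, at rest. It resists with 8 to 11 N at first, rising to a hidden peak of 10 to 15 N near 0.005; then the spring snaps: the resistance drops at once by 3 N or more, to 6 to 9 N (snapped from 0.0056). Hard end stop at 0.0085. Lifting the punch lets the pin out and resets the spring
- drawer_front: new drawer front of light brown bare wood, 140 x 320 x 18 mm, lying flat and fixed on the worktop, long side along its y axis; origin: centre of its underside. The drilling template is clamped on it
- template: drilling template fixed on the drawer front: aluminium plate 104 x 150 mm, 5 mm thick, fence over the front's -x edge, three round steel guide bushes in a row along y, 48 mm apart, 21 mm wide outside, 12 mm straight bore with the wood at its bottom. Origin: on the wood's top face (18 mm above the worktop), on the middle bush's axis; the bush tops are 14 mm above it
- middle_bush (a point): centre of the mouth (top rim) of the middle one of the three bushes, over the knob's place; z up. The wood lies 14 mm below this point
- tool_block: wooden block, 64 x 136 mm, 46 mm high, fixed on the worktop, with three vertical 13 mm through holes in a row along its y axis at y = -42, 0 and +42 mm. Punch and screwdriver stand in the two outer ones, either way round; the middle one is empty. Origin: centre of its underside; a punch standing in a hole has its origin 46 mm above it
- screwdriver: screwdriver with dark wooden handle (25 mm thick, 84 mm high) standing blade down in the other outer hole; origin at the handle's foot. A bystander
- drawer_knob: dark metal mushroom knob, 32 mm wide, 28 mm high, on the worktop between block and drawer front, nearer the robot; origin: centre of its underside. A bystander
- mug: white mug, 83 mm wide, 70 mm high, on the worktop behind the tool block; origin under it. A bystander
- pepper_mill: wooden pepper mill, 58 mm wide, 150 mm high, behind the drawer front between coffee machine and toaster; origin: centre of its underside. A bystander

How it is judged:
On the way:
1. the punch's spring snaps with the pin in the middle bush, the punch within 0.12 rad of upright (value of joint punch_plunger above 0.0056 m and horizontal distance between punch and middle_bush below 0.004 m and z of punch in the frame of middle_bush below 0.016 m and angle between punch's own z axis and vertical below 0.12 rad), for 0.02 s.
At the end, for the whole second after the job is handed in: the punch, fired in the middle bush, stands released and at rest in a hole of the tool block: barrel foot within 3 mm of the block's top, upright within 0.12 rad, on the row of holes within 8 mm, pin sprung out again (z of punch in the frame of tool_block between 0.043 and 0.049 m and x of punch in the frame of tool_block between -0.008 and 0.008 m and y of punch in the frame of tool_block between -0.05 and 0.05 m and angle between punch's own z axis and vertical below 0.12 rad and linear speed of punch below 0.02 m/s and value of joint punch_plunger below 0.003 m); the robot touches nothing.
It fails at once if the punch bears on the drawer front or template with more than 25 N (contact force between punch and drawer_front above 25 N).
It fails at once if the punch is fired anywhere but in the middle bush (value of joint punch_plunger above 0.0056 m and (horizontal distance between punch and middle_bush above 0.006 m or z of punch in the frame of middle_bush above 0.017 m)).
It fails at once if the screwdriver is pulled out or tipped (distance of screwdriver from where it was at the start of the episode above 0.012 m or angle between screwdriver's own z axis and vertical above 0.3 rad).
It fails at once if the knob, mug or pepper mill is knocked away (distance of any of drawer_knob, mug, pepper_mill from where it was at the start of the episode above 0.02 m).
It also fails if it takes over 67 s, if anything falls off the work surface, if the arm or the gripper's body presses on something with over 40 N, if the wrist force passes 120 N, or if a joint passes its speed limit or range.

## Robot

A 6-joint arm with a two-finger parallel gripper is mounted at the origin on a cart in front of the work surface, level with it; the furniture and walls round the work are solid. World frame = base frame: x ahead of the robot, y to its left, z up, the work surface at z = 0. Lengths are in m, angles in rad, forces in N, time in s.
With the tool pointing down it reaches from about 0.35 to 0.775 m from the base axis. Payload 5.5 kg.
Tool frame: the origin (TCP) lies midway between the tips of the shut fingers; the grasp point (between the pads) lies 19 mm behind it; z points along the fingers, y is the line along which they close (so a half turn about z gives the same grasp; the last joint's range is limited). The gripper opens to 85 mm and grips with 20 to 120 N. Pads are 22 mm wide; open, the fingers measure 114 mm over their backs; the gripper's body (76 mm by 85 mm) begins 54 mm behind the grasp point. The pads swing forward as they close: fully open they stand 13 mm farther back than shut.
Start: joints at [1.209, 0.313, 0.046, 1.304, 0, 1.431], TCP at [0.127, 0.561, 0.231] pointing down, gripper open.
Joint ranges: [-2.76, 2.76], [-0.86, 1.69], [-1.03, 1.26], [-2.2, 2.34], [-1.47, 1.5], [-3.14, 3.14]. Speed limits (rad/s): [2.57, 2.57, 3.14, 3.14, 3.14, 3.14].

## Interface

Orientations are given as a unit quaternion [w, x, y, z].
In Python, from cell import env, cams gives the robot as it stands. The module is installed in compiled form; this text tells all that it offers.
- The arm moves only by the tool move_arm, never from a script. Its argument "plan" is a list that holds one entry, the list of rows, each a list of 4 numbers: the shift along the world's x, y, z in units of 25 mm (1.0 is 25 mm), then the turn about the world's z in degrees. A call has 1 to 12 rows; each row shifts and turns the commanded pose from where the row before left it; what a row does not reach is not made up. A row lasts 1/8 s, in which the tool goes at most 62.5 mm and 10.7 degrees, less where a joint would pass 70% of its speed; a pose out of reach is approached as far as the arm can. A call is refused whole if a number of a shift passes 1 or a number of a turn 10.7, either way. A call with a gripper value outside its range is refused whole. "fingers" is the gripper command: -1 is shut, 1 is fully open, values between are in proportion, set as the call begins (left out, the last holds). The fingers move at their own pace and stop on an object; "newtons" is the grip in N (left out, the last holds). Time passes only in rows, so rows that do not move let the fingers close. It gives the time, the measured TCP pose, the force, the opening and the grip force at its end, in the units of the state.
- env.observe(): the state, without advancing time (a new reading comes with each control period).
- cams.capture(name): name is "side" or "top" or "wrist"; returns a dict with "frame" (480x640x3 uint8, blue, green, red), "z_map" (480x640 float32, m along the optical axis (not along the pixel's ray), 0 where there is no reading), "fx", "fy", "cx", "cy" (pixels), "R" (3x3) and "t" (3): a world point X has camera coordinates R X + t; the wrist camera has in their place "T_tool_cam" (4x4, takes a point from camera to tool coordinates, whose origin is the TCP and whose axes are the flange's). Camera axes: x right, y down, z forward; pixel columns grow to the right and rows downward; lengths in m; the calibration is good to about 2 mm. The wrist camera is an equidistant fisheye: a pixel r from the principal point sees the ray r / f radians off the axis. A picture is of the moment at which its call begins: read the wrist's pose just before it.
- env.sign_off(): hands the job in; it is judged then, once.
Trained networks look in a picture, given as the dict that the camera call returned (one of the last four; its "shot" number tells which), for a name from the list of things; names that differ only in an ending like _2 or _b are one class to them, and where a whole thing is asked for, a point or a joint stands for the part that bears it (a point fixed in the world has none). Each returns a list of dicts, best first, with "p" (0 to 1); they miss things now and then, are a little off and sometimes report something else, mostly with a low value. They report only what shows in the picture. A call takes as long as a camera call.
- cams.spot_in(picture, name): "pixel" ([column, row] in pixels, amid what is visible of it).
- cams.place_of(picture, name): "pixel" ([column, row] in pixels: a listed point, or the origin of a listed thing).
The state is a dict: "time_s": time; "joints": joint angles; "joint_vel": joint speeds; "effort": joint torques, N m; "eef_pos": TCP position; "tool_rot": TCP orientation; "ft_force": force on the tool from outside, world axes, zero at the start; "ft_torque": the same for the moment, N m; "width": opening from 0.0 (shut) to 1.0 (fully open); "finger_force": force on a finger pad.
Only numpy, scipy, OpenCV 4.12 (cv2) and the standard library are available. Lean on these libraries where they do the work, as an engineer would, in place of code of your own. Each camera call takes 0.05 s, during which the arm holds its last target. There are 200 camera calls.

## Working session

There is one attempt and no reset: what is moved stays moved. The work goes in short steps, Python scripts to look and compute and a tool call to move; the robot and the scene stay as the last step left them, time stands still between calls to the robot, and variables do not carry over. Pictures are saved under pics/ and viewed, at most 10 in all, crops included, and the job is handed in when it is done.

Besides the shell and the picture viewer there is one more tool, called after "Request:" as name(argument=value, ...) on one line, values as JSON. move_arm: Moves the arm, as the interface text tells. Its arguments: {"type":"object","properties":{"plan":{"type":"array"},"fingers":{"type":"number"},"newtons":{"type":"number"}},"required":["plan"]}

```bash
mkdir -p pics
cat > h.py <<'E'
import numpy as np, cv2
from cell import env, cams
def back(p,u,v,z=None,h=None):
    # world point of pixel by depth z or at height h
    R=np.array(p["R"]);t=np.array(p["t"])
    d=np.array([(u-p["cx"])/p["fx"],(v-p["cy"])/p["fy"],1.0])
    c=-R.T@t; r=R.T@d
    s=z if z is not None else (h-c[2])/r[2]
    return c+s*r
def cloud(p):
    z=p["z_map"]; v,u=np.nonzero(z>0); zz=z[v,u]
    d=np.stack([(u-p["cx"])/p["fx"]*zz,(v-p["cy"])/p["fy"]*zz,zz],1)
    return (d-np.array(p["t"]))@np.array(p["R"]),u,v
E
python3 - <<'E'
from h import *
s=env.observe();print({k:np.round(v,3) for k,v in s.items()})
for n in("top","side"):
    p=cams.capture(n);cv2.imwrite(f"pics/{n}0.png",p["frame"]);print(n,p["fx"],p["fy"],p["cx"],p["cy"],np.round(-np.array(p["R"]).T@p["t"],3))
    for o,h in(("punch",.046),("middle_bush",.032),("tool_block",0),("screwdriver",.046),("drawer_knob",0),("template",.018),("mug",0),("pepper_mill",0)):
        for r in cams.place_of(p,o)[:2]:
            print(o,np.round(r["pixel"],1),round(r["p"],2),np.round(back(p,*r["pixel"],h=h),4))
E
```

```text
{'time_s': np.float64(0.0), 'joints': array([1.209, 0.314, 0.045, 1.304, 0.   , 1.431]), 'joint_vel': array([-0.002,  0.   , -0.   , -0.   , -0.   , -0.001]), 'effort': array([-1.0000e-03, -4.8063e+01,  2.9853e+01,  1.9000e-02, -0.0000e+00,
       -0.0000e+00]), 'eef_pos': array([0.126, 0.56 , 0.23 ]), 'tool_rot': array([-0.   ,  0.111,  0.994, -0.001]), 'ft_force': array([0.666, 0.866, 0.719]), 'ft_torque': array([-0.007,  0.018, -0.014]), 'finger_force': np.float64(0.0), 'width': np.float64(0.999)}
top 551.2138504031651 551.2138504031651 320.6945790551698 229.6020855458422 [ 0.378 -0.081  1.069]
punch [431.  233.9] 0.88 [ 0.5267 -0.3175  0.046 ]
middle_bush [207.  244.6] 0.61 [0.4948 0.1038 0.032 ]
tool_block [409.8 237. ] 0.55 [ 0.5258 -0.2862  0.    ]
screwdriver [393.2 232. ] 0.49 [ 0.528  -0.2459  0.046 ]
drawer_knob [342.6 310.2] 0.48 [ 0.3797 -0.1569  0.    ]
template [207.8 249.5] 0.84 [0.487  0.1042 0.018 ]
mug [369.3 165. ] 0.93 [ 0.6686 -0.2041  0.    ]
pepper_mill [218.6 154. ] 0.59 [0.6803 0.0969 0.    ]
side 586.6016230764443 586.6016230764443 317.50834905597344 245.53554413126156 [ 0.288 -0.577  0.908]
punch [373.5 367.8] 0.72 [ 0.5253 -0.3271  0.046 ]
middle_bush [238.2 190.9] 0.55 [0.4851 0.0981 0.032 ]
middle_bush [360.9 358. ] 0.22 [ 0.52   -0.2997  0.032 ]
tool_block [359.4 358.1] 0.93 [ 0.5262 -0.2886  0.    ]
screwdriver [348.6 325.6] 0.81 [ 0.5268 -0.2472  0.046 ]
drawer_knob [244.2 339.2] 0.78 [ 0.3733 -0.1692  0.    ]
template [241.4 193.5] 0.89 [0.4911 0.1002 0.018 ]
mug [403.2 285.6] 0.67 [ 0.6633 -0.2079  0.    ]
pepper_mill [331.4 165.4] 0.69 [0.6853 0.0943 0.    ]
```

View pics/top0.png

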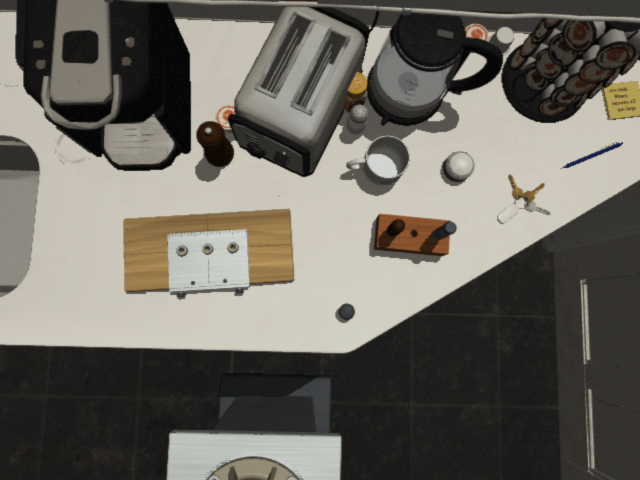

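View pics/side0.png

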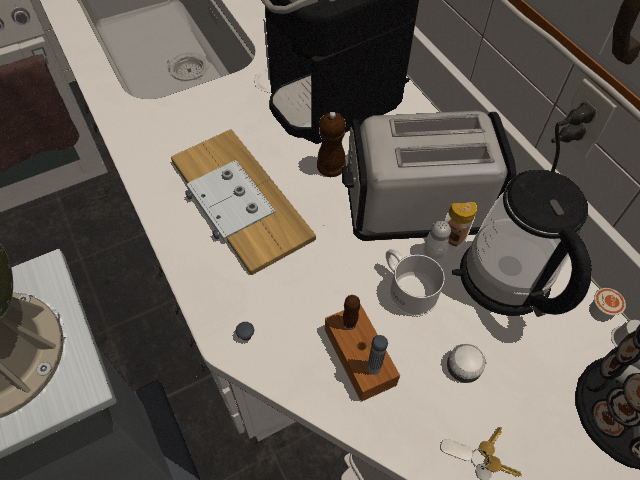

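Top view: punch cap at (450,229), screwdriver at (397,226), empty hole at (414,233), bushes at (182,251), (207,249) and (233,247). Side view agrees: the punch is the end nearest that camera. Next I refine these from the depth.

Run:
```python
from h import *
for n in("top","side"):
    p=cams.capture(n);P,u,v=cloud(p)
    def near(x,y,r,lo,hi):
        m=(np.hypot(P[:,0]-x,P[:,1]-y)<r)&(P[:,2]>lo)&(P[:,2]<hi);return P[m]
    def circ(Q):
        (a,b),r=cv2.minEnclosingCircle(Q[:,:2].astype(np.float32));return np.round([a,b,r],4),np.round(Q.mean(0),4),len(Q)
    Q=near(.525,-.325,.03,.1,.2);zt=np.percentile(Q[:,2],95);print(n,"cap top",zt,circ(near(.525,-.325,.03,zt-.004,.2)))
    Q=near(.526,-.247,.03,.1,.2);zt=np.percentile(Q[:,2],95);print("screw top",zt,circ(near(.526,-.247,.03,zt-.004,.2)))
    b=near(.526,-.287,.09,.038,.054);print("block",cv2.minAreaRect(b[:,:2].astype(np.float32)),b[:,2].mean())
    b=near(.49,.1,.075,.0275,.04)
    _,l,c=cv2.kmeans(b[:,:2].astype(np.float32),3,None,(3,50,1e-5),5,0)
    for i in range(3):print("bush",circ(b[l[:,0]==i]))
    b=near(.48,.1,.09,.021,.026);print("plate",cv2.minAreaRect(b[:,:2].astype(np.float32)))
    f=cv2.resize(p["frame"][225:275,160:260] if n=="top" else p["frame"][150:230,180:290],None,fx=7,fy=7,interpolation=cv2.INTER_CUBIC);cv2.imwrite(f"pics/{n}_b.png",f[:600,:800])
    k=cams.spot_in(p,"middle_bush");print(k)
```

```text
top cap top 0.15243422427465758 (array([ 0.5244, -0.3259,  0.0107]), array([ 0.5244, -0.3254,  0.1506]), 86)
screw top 0.1306683515770527 (array([ 0.5285, -0.2411,  0.0104]), array([ 0.5294, -0.2417,  0.1288]), 68)
block ((0.527026355266571, -0.2842128574848175), (0.13696891069412231, 0.06481843441724777), 86.2049560546875) 0.04531780030063289
bush (array([0.4642, 0.1015, 0.0328]), array([0.4852, 0.1036, 0.0307]), 71)
bush (array([0.4782, 0.0536, 0.0448]), array([0.4906, 0.056 , 0.0305]), 66)
bush (array([0.4924, 0.147 , 0.0198]), array([0.4841, 0.1512, 0.031 ]), 71)
plate ((0.4833691120147705, 0.10024882853031158), (0.14824549853801727, 0.1765253245830536), 0.6941946148872375)
[{'pixel': [208.8, 259.7], 'p': 0.79}]
side cap top 0.15156373291552788 (array([ 0.5242, -0.3282,  0.011 ]), array([ 0.5241, -0.3285,  0.15  ]), 154)
screw top 0.1301260302083101 (array([ 0.5288, -0.2454,  0.0103]), array([ 0.5295, -0.2455,  0.1283]), 102)
block ((0.5274354219436646, -0.2854973077774048), (0.13911877572536469, 0.06539621949195862), 86.21551513671875) 0.04512550052305054
bush (array([0.4827, 0.1495, 0.0112]), array([0.483 , 0.1483, 0.0304]), 55)
bush (array([0.4926, 0.0534, 0.0108]), array([0.4925, 0.0534, 0.0302]), 57)
bush (array([0.4868, 0.1019, 0.011 ]), array([0.4874, 0.1014, 0.0302]), 57)
plate ((0.47937703132629395, 0.10508398711681366), (0.14077164232730865, 0.16624562442302704), 1.9604997634887695)
[{'pixel': [330.4, 143.3], 'p': 0.67}, {'pixel': [230.1, 199.9], 'p': 0.6}]
```

Request:
move_arm(plan=[[[1, -1, 0.2, 1.1], [1, -1, 0.2, 1.1], [1, -1, 0.2, 1.1], [1, -1, 0.2, 1.1], [1, -1, 0.2, 1.1], [1, -1, 0.2, 1.1], [1, -1, 0.2, 1.1], [1, -1, 0.2, 1.1], [1, -1, 0.2, 1.1], [1, -1, 0.2, 1.1], [1, -1, 0.2, 1.1], [1, -1, 0.2, 0.9]]])

```text
time_s: 2.6
eef_pos: [0.4273, 0.26, 0.2916]
tool_rot: [0.0, -0.003, 1.0, 0.0]
ft_force: [0.1, 0.1, 0.2]
width: 0.998
finger_force: 0.0
```

Request:
move_arm(plan=[[[0.3, -1, 0, 0], [0.3, -1, 0, 0], [0.3, -1, 0, 0], [0.3, -1, 0, 0], [0.3, -1, 0, 0], [0.3, -1, 0, 0], [0.3, -1, 0, 0], [0.3, -1, 0, 0], [0.3, -1, 0, 0], [0.3, -1, 0, 0], [0.3, -1, 0, 0], [0.3, -1, 0, 0]]])

```text
time_s: 4.1
eef_pos: [0.5167, -0.0399, 0.2914]
tool_rot: [0.0, -0.003, 1.0, 0.0]
ft_force: [0.6, -0.5, 0.2]
width: 0.999
finger_force: 0.0
```

Request:
move_arm(plan=[[[0, -1, 0, 0], [0, -1, 0, 0], [0, -1, 0, 0], [0, -1, 0, 0], [0, -1, 0, 0], [0, -1, 0, 0], [0, -1, 0, 0], [0, -1, 0, 0], [0, -1, 0, 0], [0, -1, 0, 0], [0, -1, 0, 0], [0, 0, 0, 0]]], fingers=0.3, newtons=60)

```text
time_s: 5.6
eef_pos: [0.5163, -0.3162, 0.2907]
tool_rot: [-0.0, -0.001, 1.0, 0.0]
ft_force: [-0.0, 0.3, -0.5]
width: 0.652
finger_force: 0.0
```

```bash
cat >> h.py <<'E'
from scipy.spatial.transform import Rotation as Ro
def wray(p,s,u,v,h):
    "world point at height h for wrist pixel"
    a=np.array([(u-p["cx"])/p["fx"],(v-p["cy"])/p["fy"]]);r=np.hypot(*a);d=np.r_[a/max(r,1e-9)*np.sin(r),np.cos(r)]
    q=s["tool_rot"];T=np.array(p["T_tool_cam"]);Rw=Ro.from_quat([q[1],q[2],q[3],q[0]]).as_matrix()
    c=s["eef_pos"]+Rw@T[:3,3];g=Rw@T[:3,:3]@d;return c+g*(h-c[2])/g[2]
def wpix(p,s,X):
    q=s["tool_rot"];T=np.array(p["T_tool_cam"]);Rw=Ro.from_quat([q[1],q[2],q[3],q[0]]).as_matrix()
    c=T[:3,:3].T@(Rw.T@(np.array(X)-s["eef_pos"])-T[:3,3]);r=np.hypot(c[0],c[1]);th=np.arctan2(r,c[2])
    return p["cx"]+p["fx"]*th*c[0]/r,p["cy"]+p["fy"]*th*c[1]/r
E
python3 - <<'E'
from h import *
s=env.observe();p=cams.capture("wrist");f=p["frame"].copy()
for X in((.5243,-.327,.151),(.5287,-.243,.130)):
    a=wpix(p,s,X);print(a);cv2.drawMarker(f,tuple(int(round(i)) for i in a),(0,0,255),0,12,1)
cv2.imwrite("pics/w1.png",f);print(p["T_tool_cam"])
E
```

```text
(np.float64(308.6682562698585), np.float64(234.71062789138034))
(np.float64(406.184698489404), np.float64(232.5497472109605))
[[-6.46083382e-04 -9.48391704e-01 -3.17100549e-01  8.18277282e-02]
 [ 9.99998556e-01 -1.14225211e-04 -1.69584130e-03 -1.00906484e-03]
 [ 1.57210094e-03 -3.17101187e-01  9.48390408e-01 -1.42781034e-01]
 [ 0.00000000e+00  0.00000000e+00  0.00000000e+00  1.00000000e+00]]
```

View pics/w1.png

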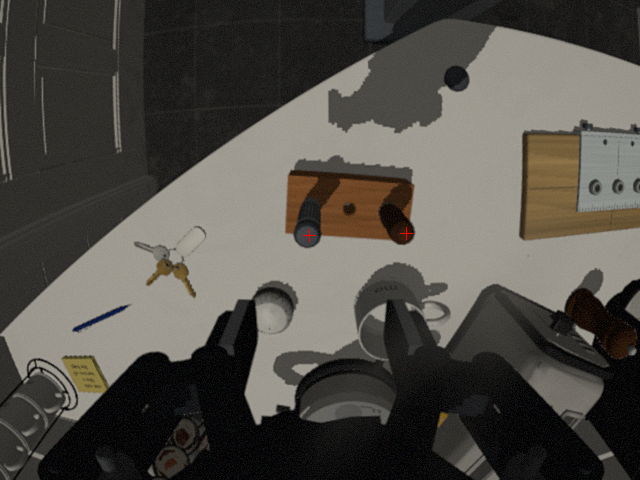

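Markers fall on the cap (308,235) and on the screwdriver (406,232), so the estimate holds. Descending now.

Request:
move_arm(plan=[[[0.31, -0.44, -0.5, 0], [0, 0, -1, 0], [0, 0, -1, 0], [0, 0, -1, 0], [0, 0, -1, 0], [0, 0, -1, 0], [0, 0, -1, 0], [0, 0, -0.8, 0], [0, 0, -0.6, 0], [0, 0, 0, 0]]])

```text
time_s: 6.9
eef_pos: [0.5236, -0.3241, 0.0922]
tool_rot: [-0.001, -0.003, 1.0, 0.001]
ft_force: [-0.7, 0.2, 0.9]
width: 0.647
finger_force: 0.0
```

Request:
move_arm(plan=[[[0, 0, 0, 0], [0, 0, 0, 0], [0, 0, 0, 0], [0, 0, 0, 0], [0, 0, 0, 0], [0, 0, 0, 0], [0, 0, 0, 0], [0, 0, 0, 0]]], fingers=-1, newtons=60)

```text
time_s: 7.9
eef_pos: [0.5249, -0.3256, 0.095]
tool_rot: [0.001, -0.003, 1.0, -0.001]
ft_force: [0.3, -0.7, 5.9]
width: 0.229
finger_force: 58.4
```

Request:
move_arm(plan=[[[0, 0, 0.3, 0], [0, 0, 0.4, 0], [0, 0, 0.6, 0], [0, 0, 0.8, 0], [0, 0, 1, 0], [0, 0, 1, 0], [0, 0, 1, 0], [0, 0, 0.6, 0], [0, 0, 0.4, 0], [0, 0, 0, 0]]])

```text
time_s: 9.15
eef_pos: [0.5244, -0.3252, 0.2468]
tool_rot: [0.0, -0.003, 1.0, -0.0]
ft_force: [0.6, -0.5, -1.9]
width: 0.231
finger_force: 58.6
```

Run:
```python
from h import *
s=env.observe();print({k:np.round(s[k],4) for k in("time_s","eef_pos","ft_force","width","finger_force")})
p=cams.capture("side");x,y,z=s["eef_pos"]
R=np.array(p["R"]);t=np.array(p["t"]);c=R@s["eef_pos"]+t;u,v=p["fx"]*c[0]/c[2]+p["cx"],p["fy"]*c[1]/c[2]+p["cy"];print(u,v)
u,v=int(u),int(v);f=p["frame"][max(0,v-60):v+90,max(0,u-75):u+75];cv2.imwrite("pics/s2.png",cv2.resize(f,None,fx=4,fy=4,interpolation=2))
P,uu,vv=cloud(p)
m=(np.hypot(P[:,0]-x,P[:,1]-y)<.03)&(P[:,2]<z-.003);Q=P[m]
for lo in np.arange(.09,z,.01):
    q=Q[(Q[:,2]>=lo)&(Q[:,2]<lo+.01)]
    if len(q):print(round(lo,3),len(q),np.round(q.mean(0),4),np.round(np.ptp(q,0),4))
print("min",Q[Q[:,2]>.08][:,2].min())
```

```text
{'time_s': np.float64(9.15), 'eef_pos': array([ 0.5244, -0.3252,  0.2468]), 'ft_force': array([ 0.6319, -0.4846, -1.9499]), 'width': np.float64(0.2314), 'finger_force': np.float64(58.5749)}
385.84841227128425 308.1224075494185
0.17 10 [ 0.5223 -0.3291  0.1777] [0.0077 0.005  0.0053]
0.18 14 [ 0.5214 -0.3292  0.183 ] [0.0059 0.0064 0.0076]
0.19 10 [ 0.52   -0.3331  0.1991] [0.0148 0.0105 0.002 ]
0.2 50 [ 0.5191 -0.3315  0.2051] [0.0188 0.0173 0.0099]
0.21 51 [ 0.5185 -0.332   0.215 ] [0.0144 0.0153 0.0095]
0.22 50 [ 0.5177 -0.3313  0.2248] [0.0138 0.017  0.0098]
0.23 32 [ 0.5154 -0.3289  0.2348] [0.0088 0.0188 0.0088]
0.24 9 [ 0.5144 -0.3263  0.2417] [0.0026 0.0098 0.0036]
min 0.17424353763761988
```

View pics/s2.png

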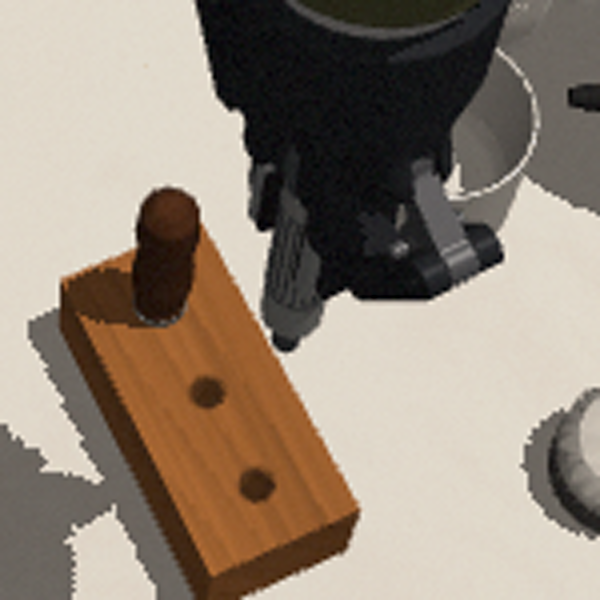

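Punch held, foot near z≈0.199 and pin tip near 0.172. The picture shows the pin clear of the block and both free holes. Carrying it over to the bush.

Request:
move_arm(plan=[[[-0.12, 0.5, 0, 0], [-0.12, 1, 0, 0], [-0.12, 1, 0, 0], [-0.12, 1, 0, 0], [-0.12, 1, 0, 0], [-0.12, 1, 0, 0], [-0.12, 1, 0, 0], [-0.12, 1, 0, 0], [-0.12, 1, 0, 0], [-0.12, 1, 0, 0], [-0.12, 1, 0, 0], [-0.12, 1, 0, 0]]])

```text
time_s: 10.7
eef_pos: [0.4878, -0.0359, 0.2464]
tool_rot: [0.0, -0.003, 1.0, 0.0]
ft_force: [-0.4, -0.1, -2.0]
width: 0.228
finger_force: 58.7
```

Request:
move_arm(plan=[[[-0.05, 1, 0, 0], [0, 1, 0, 0], [0, 1, 0, 0], [0, 1, 0, 0], [0, 1, -0.5, 0], [0, 0.58, -1, 0], [0, 0, -1, 0], [0, 0, -1, 0], [0, 0, -0.6, 0], [0, 0, -0.3, 0], [0, 0, 0, 0], [0, 0, 0, 0]]])

```text
time_s: 12.2
eef_pos: [0.4877, 0.1019, 0.1372]
tool_rot: [0.001, -0.002, 1.0, 0.0]
ft_force: [0.4, -0.4, -2.7]
width: 0.227
finger_force: 58.8
```

```bash
cat > m.py <<'E'
from h import *
from scipy.optimize import least_squares
def fit(n=4):
    A=[];s=env.observe();x,y,z=s["eef_pos"]
    for i in range(n):
        p=cams.capture("side");P,u,v=cloud(p)
        A.append(P[(np.hypot(P[:,0]-x,P[:,1]-y)<.03)&(P[:,2]<z-.002)&(P[:,2]>.03)])
    P=np.concatenate(A);zf=z-.048
    print("n",len(P),"min z",np.sort(P[P[:,2]>.036][:,2])[:5] if (P[:,2]>.036).any() else None)
    Q=P[(P[:,2]>zf+.004)&(P[:,2]<z-.004)]
    def f(a):
        w=Q[:,2]-zf;d=np.hypot(Q[:,0]-a[0]-a[2]*w,Q[:,1]-a[1]-a[3]*w);return d-.0105
    r=least_squares(f,[x,y,0,0],loss="soft_l1",f_scale=.001);print("axis at foot",r.x[:2].round(4),"slope",r.x[2:].round(3),"rms",np.std(f(r.x)).round(4),len(Q))
    return s,p,r.x
if __name__=="__main__":
    s,p,a=fit();print(s["time_s"],s["eef_pos"].round(4),s["ft_force"].round(2))
    R=np.array(p["R"]);t=np.array(p["t"]);c=R@s["eef_pos"]+t;u,v=int(p["fx"]*c[0]/c[2]+p["cx"]),int(p["fy"]*c[1]/c[2]+p["cy"])
    import sys
    f=p["frame"][max(0,v-30):v+70,u-50:u+50];cv2.imwrite(sys.argv[1],cv2.resize(f,None,fx=6,fy=6,interpolation=2))
E
python3 m.py pics/s3.png
```

```text
n 948 min z [0.06171737 0.06335075 0.0635381  0.063757   0.06395822]
axis at foot [0.4873 0.1015] slope [ 0.005 -0.021] rms 0.0011 622
12.2 [0.4877 0.1019 0.1372] [ 0.35 -0.42 -2.67]
```

View pics/s3.png

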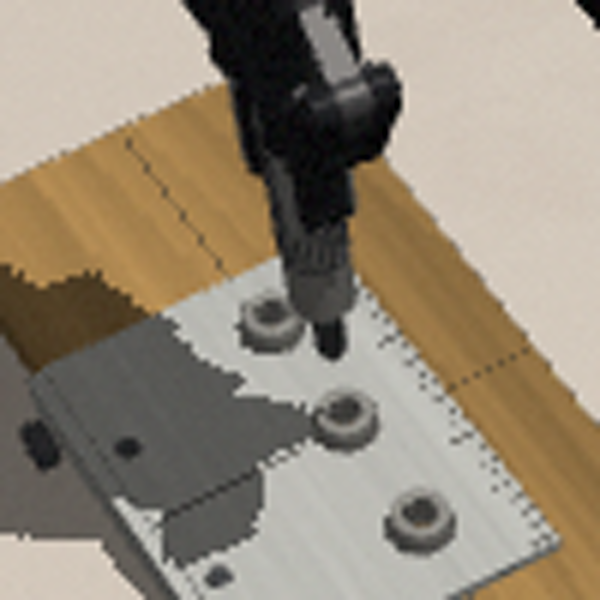

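The picture shows the pin tip at crop (330,355) above the middle bush, whose rim centre is near (345,411). The axis is upright. I check the rim pixel against the target in the same camera.

Run:
```python
from h import *
s=env.observe();p=cams.capture("side");R=np.array(p["R"]);t=np.array(p["t"])
pr=lambda X:(lambda c:np.array([p["fx"]*c[0]/c[2]+p["cx"],p["fy"]*c[1]/c[2]+p["cy"]]))(R@np.array(X)+t)
u,v=[int(i) for i in pr(s["eef_pos"])]
print("rim by eye",back(p,u-50+345.5/6-.5,v-30+411/6-.5,h=.032).round(4))
f=p["frame"];g=cv2.cvtColor(f,7-1)
print([ (np.round(r["pixel"],1),round(r["p"],2),back(p,*r["pixel"],h=.032).round(4)) for r in cams.place_of(p,"middle_bush")[:2]])
for zz in(.089,.0605): c=pr((.4873+.005*(zz-.089),.1015-.021*(zz-.089),zz));print(zz,(c-[u-50,v-30]+.5)*6)
w=cams.capture("wrist")
print([(np.round(r["pixel"],1),round(r["p"],2),wray(w,s,*r["pixel"],.032).round(4)) for r in cams.place_of(w,"middle_bush")[:2]])
a=np.array(wpix(w,s,(.4872,.102,.032))).astype(int);print(a)
q=w["frame"][max(0,a[1]-60):a[1]+60,a[0]-80:a[0]+80].copy();q=cv2.resize(q,None,fx=5,fy=5,interpolation=2);cv2.imwrite("pics/w3.png",q)
```

```text
rim by eye [0.4884 0.1014 0.032 ]
[(array([238.5, 188.1]), 0.96, array([0.4883, 0.1039, 0.032 ]))]
0.089 [321.86455316 294.64102527]
0.0605 [331.00349023 353.55885819]
[(array([325.3, 245.5]), 0.79, array([0.4925, 0.1039, 0.032 ]))]
[322 238]
```

View pics/w3.png

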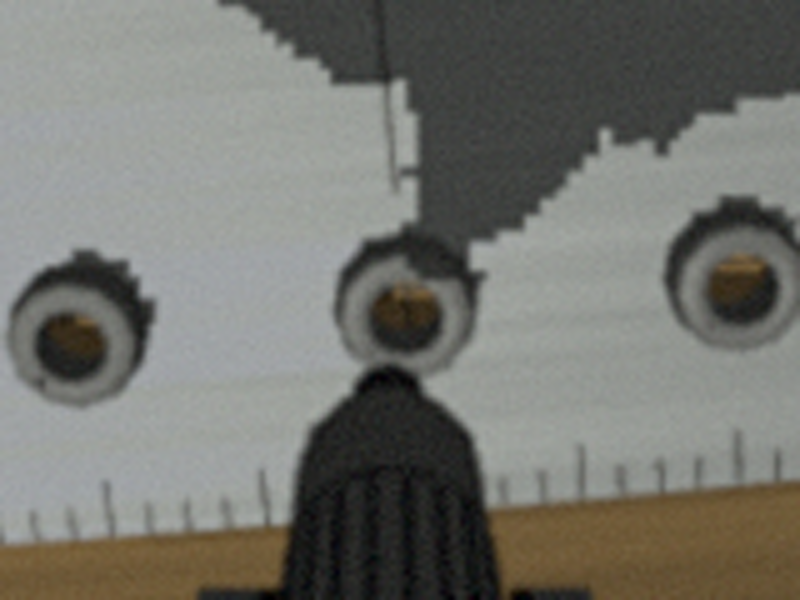

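Wrist crop: bushes at (72,342), (407,315) and (742,284). The punch tip shows near (390,372) with its axis at column ~390. Converting both in the same camera:

Run:
```python
from h import *
s=env.observe();w=cams.capture("wrist");print(s["eef_pos"])
px=lambda a,b:(242+(a+.5)/5-.5,178+(b+.5)/5-.5)
for a in((72,342),(407,315),(742,284)):print("bush",wray(w,s,*px(*a),.032).round(4))
print("foot col",wray(w,s,*px(391,440),.091).round(4))
print("tip top-edge",wray(w,s,*px(390,372),.061).round(4))
a=wpix(w,s,(.4873,.1015,.0605));print("pred tip px",(a[0]-242)*5,(a[1]-178)*5)
```

```text
[0.48711562 0.10192881 0.13647861]
bush [0.4926 0.0546 0.032 ]
bush [0.4883 0.1023 0.032 ]
bush [0.4834 0.1496 0.032 ]
foot col [0.4829 0.1002 0.091 ]
tip top-edge [0.4861 0.1    0.061 ]
pred tip px 399.93732858985453 377.7607248091248
```

Request:
move_arm(plan=[[[0.04, 0.03, -0.3, 0], [0, 0, -0.3, 0], [0, 0, -0.2, 0], [0, 0, 0, 0], [0, 0, 0, 0]]])

```text
time_s: 13.28
eef_pos: [0.4881, 0.1027, 0.1163]
tool_rot: [0.0, -0.003, 1.0, 0.0]
ft_force: [-0.8, -0.1, -1.5]
width: 0.228
finger_force: 58.8
```

```bash
python3 m.py pics/s4.png
python3 - <<'E'
from h import *
s=env.observe();w=cams.capture("wrist");print(s["eef_pos"])
a=[round(i) for i in wpix(w,s,(.488,.102,.032))];print(a)
W=cv2.resize(w["frame"][a[1]-30:a[1]+30,a[0]-40:a[0]+40],None,fx=8,fy=8,interpolation=2)
S=cv2.imread("pics/s4.png");print(S.shape)
S=S[60:540,120:480]
S=cv2.resize(S,(360,480));W=W[:480,100:540]
cv2.imwrite("pics/c4.png",np.hstack([W,S]))
E
```

```text
n 902 min z [0.036286   0.04035107 0.04057759 0.04238392 0.04246991]
axis at foot [0.4881 0.1021] slope [-0.005 -0.012] rms 0.0011 593
13.275 [0.4881 0.1027 0.1163] [-0.77 -0.13 -1.51]
[0.48824314 0.10271106 0.11658976]
[322, 248]
(600, 600, 3)
```

View pics/c4.png

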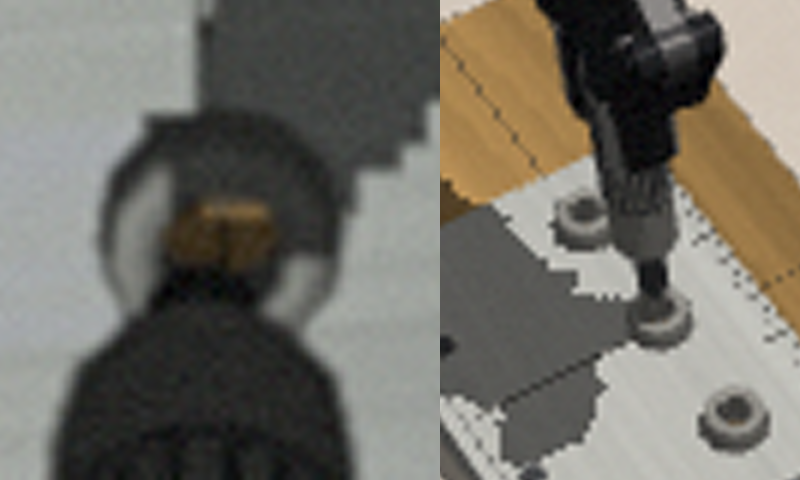

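Wrist half: bush outline spans columns 105–335 (centre 220) and the punch axis is at 207. At about 11 px/mm that is about 1.1 mm short in +y. The side half shows the tip just above the rim at (652,297). Correcting, then lowering in small steps by feel.

Request:
move_arm(plan=[[[0.02, 0.045, 0, 0], [0, 0, -0.1, 0], [0, 0, -0.1, 0], [0, 0, -0.1, 0], [0, 0, 0, 0]]])

```text
time_s: 14.15
eef_pos: [0.4883, 0.1038, 0.1085]
tool_rot: [-0.0, -0.003, 1.0, 0.0]
ft_force: [-0.4, 0.2, -2.8]
width: 0.227
finger_force: 58.8
```

Request:
move_arm(plan=[[[0, 0, -0.1, 0], [0, 0, 0, 0], [0, 0, 0, 0]]])

```text
time_s: 14.52
eef_pos: [0.4885, 0.1038, 0.1063]
tool_rot: [0.0, -0.003, 1.0, 0.0]
ft_force: [-0.3, 0.2, -1.5]
width: 0.23
finger_force: 58.8
```

```bash
python3 m.py pics/s5.png
python3 - <<'E'
from h import *
s=env.observe();w=cams.capture("wrist");print(s["eef_pos"])
a=[round(i) for i in wpix(w,s,(.488,.102,.032))];print(a)
W=cv2.resize(w["frame"][a[1]-30:a[1]+30,a[0]-40:a[0]+40],None,fx=8,fy=8,interpolation=2)
S=cv2.imread("pics/s5.png")[60:540,120:480]
cv2.imwrite("pics/c5.png",np.hstack([W[:480,100:540],S]))
E
```

```text
n 859 min z [0.03607207 0.03620863 0.03623871 0.03630686 0.03641166]
axis at foot [0.4887 0.1032] slope [-0.011 -0.009] rms 0.001 575
14.525 [0.4885 0.1038 0.1063] [-0.31  0.2  -1.47]
[0.48854332 0.10381061 0.10637101]
[320, 253]
```

View pics/c5.png

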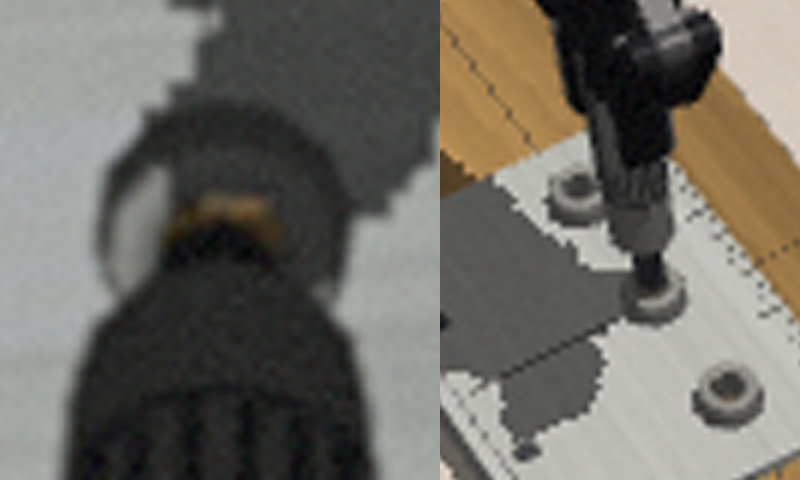

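Wrist half: bush centre is at column ~224 and the punch axis at ~221. Side half: the tip (652,292) sits in the mouth (654,296). Aligned, so I go on by feel.

Request:
move_arm(plan=[[[0, 0, -0.08, 0], [0, 0, -0.04, 0], [0, 0, 0, 0]]])

```text
time_s: 15.15
eef_pos: [0.4885, 0.1039, 0.1032]
tool_rot: [-0.0, -0.003, 1.0, 0.0]
ft_force: [-0.1, 0.3, -2.5]
width: 0.227
finger_force: 58.8
```

Request:
move_arm(plan=[[[0, 0, -0.08, 0], [0, 0, 0, 0], [0, 0, 0, 0]]])

```text
time_s: 15.52
eef_pos: [0.4885, 0.1039, 0.1012]
tool_rot: [-0.0, -0.003, 1.0, 0.0]
ft_force: [0.6, 1.1, -2.7]
width: 0.228
finger_force: 58.8
```

Request:
move_arm(plan=[[[0, 0, -0.06, 0], [0, 0, 0, 0], [0, 0, 0, 0]]])

```text
time_s: 15.9
eef_pos: [0.4885, 0.1038, 0.0998]
tool_rot: [-0.0, -0.003, 1.0, 0.0]
ft_force: [0.7, -0.4, -2.4]
width: 0.23
finger_force: 58.8
```

Request:
move_arm(plan=[[[0, 0, -0.06, 0], [0, 0, 0, 0], [0, 0, 0, 0]]])

```text
time_s: 16.27
eef_pos: [0.4885, 0.1038, 0.0983]
tool_rot: [-0.0, -0.003, 1.0, 0.0]
ft_force: [0.0, 0.9, -2.3]
width: 0.231
finger_force: 58.8
```

Request:
move_arm(plan=[[[0, 0, -0.06, 0], [0, 0, 0, 0], [0, 0, 0, 0]]])

```text
time_s: 16.65
eef_pos: [0.4885, 0.1038, 0.0968]
tool_rot: [-0.0, -0.003, 1.0, 0.0]
ft_force: [0.2, 1.9, -3.3]
width: 0.23
finger_force: 58.8
```

Request:
move_arm(plan=[[[0, 0, -0.06, 0], [0, 0, 0, 0], [0, 0, 0, 0]]])

```text
time_s: 17.02
eef_pos: [0.4885, 0.1038, 0.0953]
tool_rot: [-0.0, -0.003, 1.0, 0.0]
ft_force: [0.1, 1.6, -3.5]
width: 0.228
finger_force: 58.9
```

Request:
move_arm(plan=[[[0, 0.016, -0.04, 0], [0, 0, 0, 0], [0, 0, 0, 0]]])

```text
time_s: 17.4
eef_pos: [0.4888, 0.104, 0.0948]
tool_rot: [0.0, -0.002, 1.0, -0.0]
ft_force: [0.7, -0.4, 5.0]
width: 0.232
finger_force: 59.5
```

Request:
move_arm(plan=[[[0, 0, -0.04, 0], [0, 0, 0, 0], [0, 0, 0, 0]]])

```text
time_s: 17.77
eef_pos: [0.489, 0.1041, 0.0941]
tool_rot: [0.001, -0.002, 1.0, -0.0]
ft_force: [-2.0, -1.4, 7.7]
width: 0.224
finger_force: 59.9
```

Contact now: +10 N above the free reading. Foot at about 0.045 means a 27 mm pin, which matches the picture, so the pin is on the wood. Pressing slowly.

Request:
move_arm(plan=[[[0, 0, -0.03, 0], [0, 0, 0, 0]]])

```text
time_s: 18.02
eef_pos: [0.489, 0.104, 0.0935]
tool_rot: [0.001, -0.002, 1.0, -0.0]
ft_force: [-1.3, -0.8, 7.9]
width: 0.229
finger_force: 60.0
```

Request:
move_arm(plan=[[[0, 0, -0.03, 0], [0, 0, 0, 0]]])

```text
time_s: 18.27
eef_pos: [0.489, 0.1041, 0.0928]
tool_rot: [0.001, -0.002, 1.0, -0.0]
ft_force: [-0.7, -0.5, 8.1]
width: 0.229
finger_force: 60.0
```

Request:
move_arm(plan=[[[0, 0, -0.03, 0], [0, 0, 0, 0]]])

```text
time_s: 18.52
eef_pos: [0.489, 0.104, 0.0921]
tool_rot: [0.001, -0.002, 1.0, -0.0]
ft_force: [-1.9, -1.1, 8.6]
width: 0.232
finger_force: 60.1
```

Request:
move_arm(plan=[[[0, 0, -0.03, 0], [0, 0, 0, 0]]])

```text
time_s: 18.77
eef_pos: [0.4891, 0.104, 0.0914]
tool_rot: [0.001, -0.003, 1.0, -0.0]
ft_force: [-2.0, -0.9, 8.9]
width: 0.233
finger_force: 60.1
```

Request:
move_arm(plan=[[[0, 0, -0.03, 0], [0, 0, 0, 0]]])

```text
time_s: 19.02
eef_pos: [0.4891, 0.104, 0.0906]
tool_rot: [0.001, -0.002, 1.0, -0.0]
ft_force: [-1.9, -0.6, 8.9]
width: 0.224
finger_force: 60.2
```

Request:
move_arm(plan=[[[0, 0, -0.02, 0], [0, 0, 0, 0]]])

```text
time_s: 19.27
eef_pos: [0.4891, 0.104, 0.0902]
tool_rot: [0.001, -0.002, 1.0, -0.0]
ft_force: [-2.5, -1.4, 9.2]
width: 0.233
finger_force: 60.2
```

Request:
move_arm(plan=[[[0, 0, -0.02, 0], [0, 0, 0, 0]]])

```text
time_s: 19.52
eef_pos: [0.4891, 0.1041, 0.0896]
tool_rot: [0.001, -0.003, 1.0, -0.0]
ft_force: [-2.0, -1.4, 9.1]
width: 0.234
finger_force: 60.2
```

Request:
move_arm(plan=[[[0, 0, -0.02, 0], [0, 0, 0, 0]]])

```text
time_s: 19.77
eef_pos: [0.489, 0.104, 0.0891]
tool_rot: [0.001, -0.002, 1.0, -0.0]
ft_force: [-2.0, -1.7, 9.0]
width: 0.229
finger_force: 60.1
```

Request:
move_arm(plan=[[[0, 0, -0.02, 0], [0, 0, 0, 0]]])

```text
time_s: 20.02
eef_pos: [0.4889, 0.104, 0.0882]
tool_rot: [0.001, -0.002, 1.0, -0.0]
ft_force: [-1.2, -0.2, 5.2]
width: 0.232
finger_force: 60.0
```

The force dropped by 3.8 N: the snap. A hair more (0.4 mm) to be safely past 5.6 mm, then up.

Request:
move_arm(plan=[[[0, 0, -0.016, 0], [0, 0, 0, 0]]])

```text
time_s: 20.27
eef_pos: [0.4889, 0.104, 0.0877]
tool_rot: [0.0, -0.002, 1.0, -0.0]
ft_force: [-1.5, -1.4, 5.1]
width: 0.224
finger_force: 60.0
```

Force steady at the snapped level. Lifting and going back to the punch's own hole.

Request:
move_arm(plan=[[[0, 0, 0.2, 0], [0, 0, 0.2, 0], [0, 0, 0.4, 0], [0, 0, 0.7, 0], [0, 0, 1, 0], [0, 0, 1, 0], [0, 0, 1, 0], [0, 0, 1, 0], [0, -0.3, 0.8, 0], [0.12, -1, 0.2, 0], [0.12, -1, 0, 0], [0.12, -1, 0, 0]]])

```text
time_s: 21.78
eef_pos: [0.4972, 0.0212, 0.2498]
tool_rot: [-0.0, -0.003, 1.0, 0.0]
ft_force: [-0.3, 0.0, -2.1]
width: 0.23
finger_force: 59.2
```

Request:
move_arm(plan=[[[0.12, -1, 0, 0], [0.12, -1, 0, 0], [0.12, -1, 0, 0], [0.12, -1, 0, 0], [0.12, -1, 0, 0], [0.12, -1, 0, 0], [0.12, -1, 0, 0], [0.12, -1, 0, 0], [0.12, -1, 0, 0], [0, -1, 0, 0], [0, -1, 0, 0], [0, -1, 0, 0]]])

```text
time_s: 23.28
eef_pos: [0.5244, -0.2797, 0.2496]
tool_rot: [-0.0, -0.003, 1.0, 0.0]
ft_force: [0.4, -0.2, -2.3]
width: 0.229
finger_force: 59.2
```

Request:
move_arm(plan=[[[0, -1, 0, 0], [0, -0.9, 0, 0], [0, 0, 0, 0], [0, 0, 0, 0]]])

```text
time_s: 23.78
eef_pos: [0.5244, -0.3257, 0.2495]
tool_rot: [-0.0, -0.002, 1.0, 0.0]
ft_force: [-0.1, 0.4, -2.4]
width: 0.234
finger_force: 59.2
```

Request:
move_arm(plan=[[[0, 0.02, -1, 0], [0, 0, -1, 0], [0, 0, -1, 0], [0, 0, -1, 0], [0, 0, -0.6, 0], [0, 0, -0.3, 0], [0, 0, 0, 0], [0, 0, 0, 0]]])

```text
time_s: 24.78
eef_pos: [0.5251, -0.3257, 0.1282]
tool_rot: [0.001, -0.003, 1.0, -0.0]
ft_force: [0.0, -0.1, -2.5]
width: 0.228
finger_force: 59.2
```

```bash
python3 m.py pics/s6.png
```

```text
n 4115 min z [0.03601965 0.03602527 0.03604181 0.03609566 0.03629147]
axis at foot [ 0.5254 -0.3265] slope [-0.012  0.002] rms 0.0005 453
24.775 [ 0.5251 -0.3257  0.1282] [ 0.02 -0.13 -2.53]
```

View pics/s6.png

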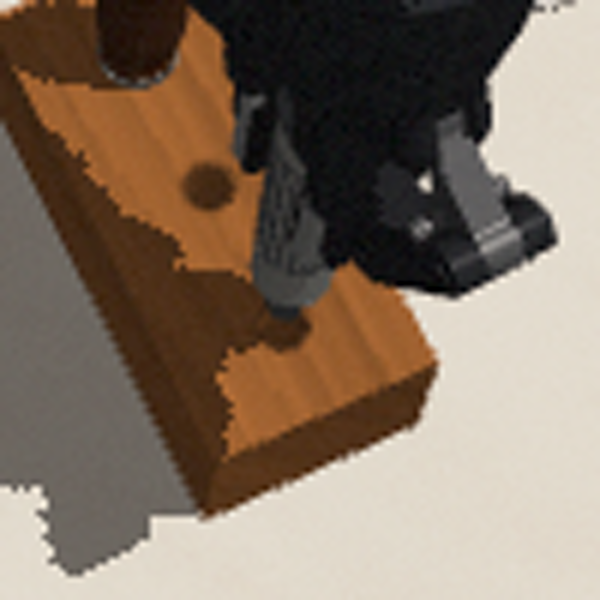

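The side view shows the tip (287,318) right over the outer hole (286,330). Lowering by feel.

Request:
move_arm(plan=[[[0, 0, -0.15, 0], [0, 0, -0.15, 0], [0, 0, -0.1, 0], [0, 0, 0, 0]]])

```text
time_s: 25.48
eef_pos: [0.5243, -0.3251, 0.1167]
tool_rot: [-0.0, -0.003, 1.0, 0.0]
ft_force: [0.1, 1.1, -2.3]
width: 0.229
finger_force: 59.2
```

Request:
move_arm(plan=[[[0, 0, -0.15, 0], [0, 0, -0.15, 0], [0, 0, -0.1, 0], [0, 0, 0, 0]]])

```text
time_s: 25.98
eef_pos: [0.5243, -0.3251, 0.1068]
tool_rot: [-0.0, -0.003, 1.0, 0.0]
ft_force: [0.6, -0.0, -2.9]
width: 0.235
finger_force: 59.2
```

Request:
move_arm(plan=[[[0, 0, -0.15, 0], [0, 0, -0.12, 0], [0, 0, -0.06, 0], [0, 0, 0, 0]]])

```text
time_s: 26.48
eef_pos: [0.5244, -0.3252, 0.0987]
tool_rot: [-0.0, -0.003, 1.0, 0.0]
ft_force: [0.3, -0.5, -2.6]
width: 0.231
finger_force: 59.2
```

Request:
move_arm(plan=[[[0, 0, -0.06, 0], [0, 0, 0, 0], [0, 0, 0, 0]]])

```text
time_s: 26.85
eef_pos: [0.5245, -0.3253, 0.0975]
tool_rot: [0.0, -0.003, 1.0, 0.0]
ft_force: [-0.5, -0.5, -2.4]
width: 0.229
finger_force: 59.2
```

Request:
move_arm(plan=[[[0, 0, -0.04, 0], [0, 0, 0, 0], [0, 0, 0, 0]]])

```text
time_s: 27.22
eef_pos: [0.5245, -0.3253, 0.0964]
tool_rot: [0.0, -0.003, 1.0, 0.0]
ft_force: [-0.0, -1.0, -2.7]
width: 0.232
finger_force: 59.2
```

Request:
move_arm(plan=[[[0, 0, -0.04, 0], [0, 0, 0, 0], [0, 0, 0, 0]]])

```text
time_s: 27.6
eef_pos: [0.5245, -0.3253, 0.0954]
tool_rot: [0.0, -0.003, 1.0, 0.0]
ft_force: [-0.7, -0.3, -1.9]
width: 0.234
finger_force: 59.2
```

Request:
move_arm(plan=[[[0, 0, -0.03, 0], [0, 0, 0, 0], [0, 0, 0, 0]]])

```text
time_s: 27.98
eef_pos: [0.5247, -0.3254, 0.0951]
tool_rot: [0.0, -0.003, 1.0, -0.0]
ft_force: [-0.3, -0.1, 1.8]
width: 0.227
finger_force: 59.4
```

Foot is down on the block. Releasing and rising.

Request:
move_arm(plan=[[[0, 0, 0, 0], [0, 0, 0, 0], [0, 0, 0, 0], [0, 0, 0, 0], [0, 0, 0, 0], [0, 0, 0, 0]]], fingers=0.3)

```text
time_s: 28.72
eef_pos: [0.5245, -0.3253, 0.0947]
tool_rot: [-0.0, -0.003, 1.0, 0.0]
ft_force: [-0.2, -0.7, 0.3]
width: 0.654
finger_force: 0.0
```

Request:
move_arm(plan=[[[0, 0, 0.3, 0], [0, 0, 0.5, 0], [0, 0, 1, 0], [0, 0, 1, 0], [0, 0, 1, 0], [0, 0, 1, 0], [0, 0, 1, 0], [0, 0, 0.6, 0], [0, 0, 0, 0]]])

```text
time_s: 29.85
eef_pos: [0.5251, -0.3257, 0.2563]
tool_rot: [0.001, -0.003, 1.0, -0.001]
ft_force: [0.5, -0.6, -0.1]
width: 0.649
finger_force: 0.0
```

Run:
```python
from h import *
s=env.observe();print(s["time_s"],s["eef_pos"].round(4),s["ft_force"].round(2),s["width"])
p=cams.capture("side");P,u,v=cloud(p)
for x,y in((.5243,-.327),(.5287,-.2445)):
    Q=P[(np.hypot(P[:,0]-x,P[:,1]-y)<.03)&(P[:,2]>.09)&(P[:,2]<.17)];zt=np.percentile(Q[:,2],95);q=Q[Q[:,2]>zt-.004];print(zt.round(4),q.mean(0).round(4),len(q))
cv2.imwrite("pics/s7.png",p["frame"][230:430,220:470])
```

```text
29.85 [ 0.5251 -0.3257  0.2563] [ 0.49 -0.58 -0.07] 0.6491075422188215
0.1515 [ 0.5237 -0.3275  0.1499] 165
0.1296 [ 0.5292 -0.2451  0.1279] 109
```

View pics/s7.png

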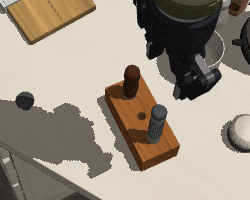

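The punch stands upright in its outer hole at (158,122). Its cap top is at the same height as at the start, and the screwdriver and knob have not moved.

```bash
python3 -c "
from cell import env
print(env.sign_off())"
```

```text
the job is handed in; nothing more can be done
None
```

I fired the punch once in the middle bush, felt its spring snap (force drop of 3.8 N), pressed 0.4 mm further to confirm, then stood it back upright in its own hole and handed the job in at about 30 s; no verdict came back.

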